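# Weigh a specimen jar on the beam balance

### The arm

A 6-joint arm with a two-finger parallel gripper is mounted at the origin on the work surface. World frame = base frame: x ahead of the robot, y to its left, z up, the work surface at z = 0. Lengths are in m, angles in rad, forces in N, time in s.
With the tool pointing down it reaches from about 0.375 to 0.975 m from the base axis. Payload 3.8 kg.
Tool frame: the origin (TCP) lies on the centre line of the jaws, within the pads' length; the fingertips stand 14 mm ahead of it and the grasp point (between the pads) lies 5 mm behind it; z points along the fingers, y is the line along which they close (so a half turn about z gives the same grasp; the last joint's range is limited). The gripper opens to 85 mm and grips with 20 to 120 N. Pads are 22 mm wide; open, the fingers measure 114 mm over their backs; the gripper's body (76 mm by 85 mm) begins 54 mm behind the grasp point. The pads swing forward as they close: fully open they stand 13 mm farther back than shut.
Start: joints at [1.179, 0.264, 1.604, -0, 1.274, -0.037], TCP at [0.234, 0.633, 0.245] pointing down, gripper open.
Joint ranges: [-2.63, 2.63], [-0.94, 2.18], [0.31, 2.57], [-1.31, 4.45], [0, 2.66], [-2.55, 2.55]. Speed limits (rad/s): [2.57, 2.57, 3.14, 3.14, 3.14, 3.14].

### API

Orientations are given as a rotation vector (axis times angle).
In Python, from workcell import bot, eyes, spot_in gives the robot as it stands.
- The arm moves only by the tool carry_out, never from a script. Its argument "series" is text: rows parted by semicolons, each of 4 numbers parted by spaces: the shift along the world's x, y, z in m, then the turn about the world's z in degrees. In form: tx ty tz roll; .... A call has 1 to 20 rows; each row shifts and turns the commanded pose from where the row before left it; what a row does not reach is not made up. A row lasts 1/8 s, in which the tool goes at most 62.5 mm and 10.7 degrees, less where a joint would pass 70% of its speed; a pose out of reach is approached as far as the arm can. A call is refused whole if a number of a shift passes 0.0625 or a number of a turn 10.7, either way. A call with a gripper value outside its range is refused whole. "jaw" is the gripper command: -1 is shut, 1 is fully open, values between are in proportion, set as the call begins (left out, the last holds). The fingers move at their own pace and stop on an object; "grip_force" is the grip in N (left out, the last holds). Time passes only in rows, so rows that do not move let the fingers close. It gives the time, the measured TCP pose, the force, the opening and the grip force at its end, in the units of the state.
- bot.read_state(): the state, without advancing time (a new reading comes with each control period).
- eyes.read_camera(name): name is "scene" or "side" or "wrist"; returns (picture, depth): 400x640x3 uint8, blue, green, red; 400x640 float32, m along the optical axis (not along the pixel's ray), 0 where there is no reading.
- eyes.get_calibration(name): a dict with "K" (3x3 intrinsics, pixels), "position" and "rotation" of the camera in the world; the wrist camera has in their place "T_tool_cam" (4x4, takes a point from camera to tool coordinates, whose origin is the TCP and whose axes are the flange's). Camera axes: x right, y down, z forward; pixel columns grow to the right and rows downward; lengths in m; the calibration is good to about 2 mm. A picture is of the moment at which its call begins: read the wrist's pose just before it. get_calibration takes no time and is no camera call.
- bot.finish_job(): hands the job in; it is judged then, once.
Trained networks look in the newest picture that a camera, given by its name, has taken for a name from the list of things; names that differ only in an ending like _2 or _b are one class to them, and where a whole thing is asked for, a point or a joint stands for the part that bears it (a point fixed in the world has none). Each returns a list of dicts, best first, with "score" (0 to 1); they miss things now and then, are a little off and sometimes report something else, mostly with a low value. They report only what shows in the picture. A call takes as long as a camera call.
- spot_in(camera, target): "rect" ([centre column, centre row, width, height] in pixels, round what is visible of it).
The state is a dict: "time": time; "q": joint angles; "joint_vel": joint speeds; "joint_torque": joint torques, N m; "tool_pos": TCP position; "tcp_rot": TCP orientation; "wrist_force": force on the tool from outside, world axes, zero at the start; "torque": the same for the moment, N m; "width": opening from 0.0 (shut) to 1.0 (fully open); "grip_force": force on a finger pad.
Only numpy, scipy, OpenCV 4.12 (cv2) and the standard library are available. Lean on these libraries where they do the work, as an engineer would, in place of code of your own. Each camera call takes 0.05 s, during which the arm holds its last target. There are 200 camera calls.

### The job

Hang the blue-capped specimen jar by its wire bail in the blue V-notch of the beam balance, then nudge the brass poise out along the beam until the beam floats level and still on its own, needle in the middle of the green band. The pivot is delicate: ease the jar down until the beam has come to rest under it before letting go, do not drop or press it, and push the poise lightly by its knob without clamping it (no more than about 10 N on any part of the balance). Leave the other jars and everything else where they stand, and take your hand away at the end.

Things in the scene. Friction and masses are not known exactly. Their poses are not given: they have to be found in the camera images.
- balance: White beam balance fixed to the bench: base 130 x 170 x 16 mm, pillar 28 x 30 mm, pivot 185 mm above the bench. Origin: centre of the underside; z up; y along the beam, from the notch end (-y) to the poise end (+y); x = pivot axis. On its +x face a red needle hangs from the beam before a white scale with a 6.5 mm wide green band; needle in mid-green = level.
- pivot (a point): The pivot, at the mid-height of the beam. The beam is an aluminium bar 12 mm wide (x), 16 mm high, from y = -155 to +175 mm. Without poise and jar it balances by itself; a weak flexure (0.5 N m/rad) centres it. Left alone it settles in about 1 s; pushing the poise's knob tilts it, so judge it only when nothing touches it. Axes: the beam's.
- beam (a joint): Tilt of the beam, rad; 0 = level; positive = notch end down, poise end up; stops at -0.1 and +0.1. Once the jar hangs, near balance it tilts about 0.007 rad per mm that the poise is away from the balance point (positive = poise must go further out); beyond about 14 mm it lies on a stop. The jar's mass, 0.18 to 0.33 kg, is not known beforehand.
- poise (a joint): Place of the poise along the beam, m: 0 at its inner stop, growing outward (balance +y) to 0.115 at the outer stop; its middle is 35 mm + this value from the pivot. Starts within 20 mm of the inner stop. Friction holds it where it is left; a push of about 1.5 N slides it, a grip would overload the balance. The balance point always lies further out than the start.
- poise_knob (a point): Centre of the top of the poise's black knob, a 14 x 14 mm square post, 39 mm tall, sides along the beam's axes. It stands on the brass poise (30 mm across the beam, 34 mm along it, 38 mm high, 0.32 kg), which reaches 19 mm above the beam's mid-height; the knob's top is 58 mm above it. Axes: the beam's.
- notch (a point): Where the middle of the bail's bar lies when it rests in the blue V-notch on top of the beam, 130 mm from the pivot on the -y side. The V is 18 mm wide (x), open upward to about 18 mm, lips 5 mm above this point. The beam's end is 25 mm further out, its top 5 mm below this point, its underside 21 mm below. Starts raised: the empty beam lies on its stop, poise end down.
- jar_blue: The jar to hang: clear pot 50 mm across, blue cap 52 mm across, cap top at 71 mm, and above it a stiff wire bail with a grip post. Origin: centre of the underside; z up; it starts standing on the bench. The bail lies in the jar's x-z plane; to hang, its x must lie along the balance's x (either way round), the opening going over the beam's free end from outside.
- bail (a point): Middle of the jar's bail bar: straight 6 mm steel wire along the jar's x, 124 mm above its underside, on two legs at x = +21 and -21 mm; the opening below it is 36 mm wide and 50 mm high. On the bar stands a blue square grip post, 14 x 14 mm, from 2 to 50 mm above this point, sides along the jar's x and y.
- jar_white: same make as the blue-capped jar (52 mm across, 174 mm tall over the grip post), white cap and post; a bystander. Origin: centre of its underside, z up.
- jar_orange: same make as the blue-capped jar (52 mm across, 174 mm tall over the grip post), orange cap and post; a bystander. Origin: centre of its underside, z up.
- tube_rack: teal tube rack, 100 x 200 mm, 45 mm high, with small tubes; a bystander. Origin: centre of the underside.
- tip_box: clear box of pipette tips, 85 x 125 mm, 56 mm high; a bystander. Origin: centre of the underside.
- spray_bottle: white spray bottle with red head, 72 mm across, 205 mm tall; a bystander. Origin: centre of the underside.
- pipette: grey hand pipette lying on the bench, about 250 mm long, 28 mm wide, 26 mm high; a bystander. Origin: under its middle.
- foil_cup: metal cup, 84 mm across, 75 mm tall; a bystander. Origin: centre of the underside.

How it is judged:
On the way, in this order (a step that is already met when the one before it is completed fails the run):
1. the blue-capped jar hangs by its bail in the notch, let go (distance between bail and notch below 0.008 m and contact force between the fingers and jar_blue below 0.1 N and angle between jar_blue's own z axis and vertical below 0.35 rad), for 0.3 s.
2. the poise has been slid until the beam floats level, nothing of the robot touching the balance or the jar (all of step 1 and value of joint beam between -0.025 and 0.025 rad and contact force between the fingers and balance below 0.1 N and velocity of joint beam between -0.03 and 0.03 rad/s), for 0.5 s.
At the end, for the whole second after the job is handed in: The blue-capped jar hangs freely by its bail in the notch (bar within 8 mm of the notch point, jar within 0.35 rad of upright), the beam is at rest and level within 0.025 rad (needle in the green band), the poise stays where it was left, and nothing touches the jar (all of step 1 and value of joint beam between -0.025 and 0.025 rad and velocity of joint beam between -0.05 and 0.05 rad/s and velocity of joint poise between -0.005 and 0.005 m/s).
It fails at once if the jar is pressed or dropped onto the balance with more than 20 N (contact force between jar_blue and balance above 20 N).
It fails at once if the balance, its beam or its poise is pushed, pressed or squeezed by the fingers with more than 12 N (contact force between the fingers and balance above 12 N).
It fails at once if another jar or a bystander is moved more than 30 mm (distance of any of jar_white, jar_orange, tube_rack, tip_box, spray_bottle, pipette, foil_cup from where it was at the start of the episode above 0.03 m).
It also fails if it takes over 72 s, if anything falls off the work surface, if the arm or the gripper's body presses on something with over 40 N, if the wrist force passes 120 N, or if a joint passes its speed limit or range.

## Working session

There is one attempt and no reset: what is moved stays moved. The work goes in short steps, Python scripts to look and compute and a tool call to move; the robot and the scene stay as the last step left them, time stands still between calls to the robot, and variables do not carry over. Pictures are saved under pics/ and viewed, at most 10 in all, crops included, and the job is handed in when it is done.

Besides the shell and the picture viewer there is one more tool, called after "Request:" as name(argument=value, ...) on one line, values as JSON. carry_out: Moves the arm, as the interface text tells. Its arguments: {"type":"object","properties":{"series":{"type":"string"},"jaw":{"type":"number"},"grip_force":{"type":"number"}},"required":["series"]}

```bash
mkdir -p pics
cat > h.py <<'E'
import numpy as np, cv2
from scipy.spatial.transform import Rotation as R
from workcell import bot, eyes, spot_in
def cam(n):
    s=bot.read_state(); im,d=eyes.read_camera(n); c=eyes.get_calibration(n); K=np.array(c["K"])
    if n=="wrist":
        T=np.array(c["T_tool_cam"]); A=R.from_rotvec(s["tcp_rot"]).as_matrix()
        return im,d,K,A@T[:3,:3],A@T[:3,3]+np.array(s["tool_pos"])
    r=np.array(c["rotation"]); 
    if r.shape!=(3,3): r=R.from_rotvec(r).as_matrix()
    return im,d,K,r,np.array(c["position"])
def cloud(d,K,Rm,p):
    v,u=np.mgrid[:d.shape[0],:d.shape[1]]
    P=np.stack([(u-K[0,2])/K[0,0]*d,(v-K[1,2])/K[1,1]*d,d],-1)
    return P@Rm.T+p
E
cat > a.py <<'E'
from h import *
print(bot.read_state())
for n in ["scene","side"]:
    im,d,K,r,p=cam(n); np.savez(n,im=im,d=d,K=K,r=r,p=p); cv2.imwrite(f"pics/{n}0.png",im)
    print(n,p.round(3),r[:,2].round(2)); W=cloud(d,K,r,p)
    for t in ["balance","poise","poise_knob","notch","jar_blue","bail","jar_white","jar_orange","spray_bottle","foil_cup","tip_box","tube_rack","pipette"]:
        for q in spot_in(n,t)[:1]:
            c=q["rect"]; u,v=int(c[0]),int(c[1]); print(t,round(q["score"],2),np.round(c),W[min(v,399),min(u,639)].round(3))
E
python3 a.py
```

```text
{'time': 0.0, 'q': array([ 1.17908515e+00,  2.64711205e-01,  1.60539358e+00, -7.71965218e-06,
        1.27368381e+00, -3.69137755e-02]), 'joint_vel': array([-0.00034855,  0.00135684, -0.00225777, -0.00032411,  0.00208362,
       -0.00011672]), 'joint_torque': array([ 4.96079501e-04, -5.15098894e+01, -3.67318904e+01,  2.67577235e-05,
        1.29862136e-02,  9.94381963e-06]), 'tool_pos': array([0.23423914, 0.6323032 , 0.24397968]), 'tcp_rot': array([-0.55431094, -3.09183498,  0.00337243]), 'wrist_force': array([ 0.13282341, -0.49922097,  0.65705816]), 'torque': array([ 0.00134412, -0.01573651,  0.01865167]), 'grip_force': 0.0, 'width': 1.0025457558523845}
scene [1.127 0.791 0.839] [-0.48 -0.67 -0.56]
balance 0.91 [350. 257.  95. 114.] [0.578 0.174 0.101]
poise 0.56 [358. 236.  19.  31.] [0.592 0.218 0.204]
poise_knob 0.82 [356. 236.  20.  30.] [0.595 0.215 0.203]
notch 0.86 [353. 237.  98.  79.] [0.602 0.208 0.199]
jar_blue 0.72 [278. 170.  15.  46.] [ 0.462 -0.363  0.073]
bail 0.81 [280. 169.  19.  48.] [ 0.453 -0.365  0.069]
jar_white 0.93 [254. 186.  20.  45.] [ 0.584 -0.324  0.071
[... 442 characters left out ...]
148 0.113]
poise 0.64 [407. 271.  23.  60.] [ 0.607 -0.303  0.068]
poise_knob 0.7 [273. 161.  12.  24.] [0.581 0.202 0.202]
notch 0.61 [284. 167.  75.  38.] [0.589 0.159 0.194]
jar_blue 0.91 [385. 307.  27.  56.] [ 0.467 -0.339  0.072]
bail 0.81 [387. 306.  22.  61.] [ 0.474 -0.339  0.07 ]
jar_white 0.75 [407. 271.  24.  61.] [ 0.607 -0.303  0.068]
jar_orange 0.89 [338. 277.  20.  60.] [ 0.461 -0.192  0.069]
spray_bottle 0.79 [468. 289.  42.  76.] [ 0.593 -0.47   0.134]
foil_cup 0.82 [253. 173.  20.  22.] [0.641 0.418 0.043]
tip_box 0.94 [390. 226.  46.  42.] [ 0.739 -0.146  0.053]
tube_rack 0.77 [336. 201.  58.  43.] [0.747 0.087 0.027]
pipette 0.67 [179. 207.  54.  18.] [0.352 0.446 0.018]
```

```bash
cat > b.py <<'E'
from h import *
a=np.load("scene.npz")["im"]; b=np.load("side.npz")["im"]
x=cv2.resize(a[130:330,220:420],(400,400)); 
cv2.imwrite("pics/c1.png",np.hstack([cv2.resize(a[130:330,200:420],(400,364),interpolation=3),cv2.resize(b[140:340,220:440],(400,364),interpolation=3)]))
for n in ["scene","side"]:
    z=np.load(n+".npz"); W=cloud(z["d"],z["K"],z["r"],z["p"]); hsv=cv2.cvtColor(z["im"],cv2.COLOR_BGR2HSV)
    m=(hsv[...,0]>100)&(hsv[...,0]<128)&(hsv[...,1]>120)&(z["d"]>0)
    for nm,mm in [("blue post",m&(W[...,2]>.128)&(W[...,2]<.19)&(W[...,1]<-.1)),("cap",m&(W[...,2]>.05)&(W[...,2]<.08)&(W[...,1]<-.1)),("notch",m&(W[...,2]>.15)&(W[...,1]>-.05)),
       ("knob",(hsv[...,2]<70)&(W[...,2]>.2)&(W[...,1]>0)&(abs(W[...,0]-.58)<.1)),
       ("beamtop",(W[...,2]>.16)&(W[...,2]<.205)&(W[...,1]>-.05)&(W[...,1]<.4)&(W[...,0]>.5)&(W[...,0]<.7))]:
        Q=W[mm]; print(n,nm,len(Q), *( [np.percentile(Q,k,0).round(3) for k in (2,50,98)] if len(Q) else []))
        if nm=="beamtop" and len(Q):
            l=cv2.fitLine(Q[:,:2].astype(np.float32),cv2.DIST_HUBER,0,.01,.01).ravel(); print("line",l, np.degrees(np.arctan2(l[1],l[0])))
E
python3 b.py
```

```text
scene blue post 56 [-0.738 -0.43   0.131] [ 0.468 -0.338  0.158] [ 0.477 -0.332  0.186]
scene cap 267 [ 0.451 -0.362  0.051] [ 0.754 -0.161  0.055] [ 0.808 -0.104  0.074]
scene notch 1617 [-0.727  0.047  0.199] [-0.716  0.185  0.241] [0.256 0.614 0.656]
scene knob 129 [0.582 0.025 0.202] [0.593 0.215 0.217] [0.612 0.221 0.24 ]
scene beamtop 1172 [0.576 0.038 0.163] [0.595 0.2   0.186] [0.617 0.333 0.204]
line [ 0.08685713 -0.99622077  0.5926682   0.21534914] -85.017166
side blue post 128 [ 0.458 -0.35   0.131] [ 0.462 -0.346  0.157] [ 0.472 -0.337  0.175]
side cap 428 [ 0.442 -0.367  0.05 ] [ 0.471 -0.339  0.068] [ 0.801 -0.11   0.072]
side notch 27 [0.263 0.023 0.205] [0.599 0.04  0.212] [0.609 0.632 0.352]
side knob 99 [0.482 0.023 0.203] [0.582 0.208 0.227] [0.66  1.813 0.407]
side beamtop 653 [0.57  0.01  0.162] [0.585 0.162 0.188] [0.606 0.324 0.203]
line [ 0.08890731 -0.9960399   0.58283484  0.19049916] -84.89925
```

View pics/c1.png

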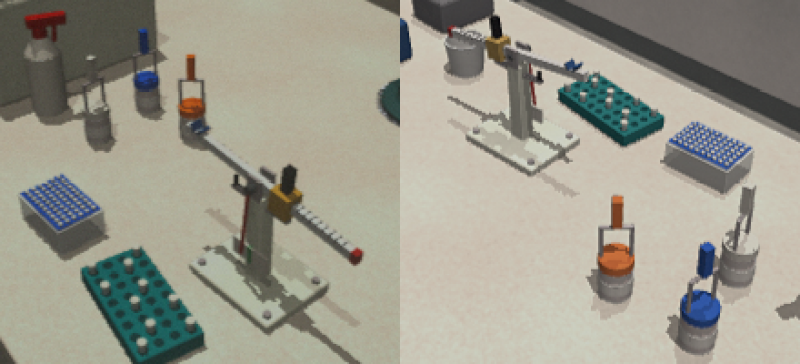

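Request:
carry_out(series="0 0 0.05 0; 0.02 -0.04 0.03 -8; 0.03 -0.06 0.02 -8; 0.03 -0.06 0.01 -8; 0.03 -0.06 0 -8; 0.03 -0.06 0 -8; 0.02 -0.06 0 -8; 0.01 -0.06 0 -8; 0.01 -0.06 0 -8; 0.01 -0.06 0 -8; 0.01 -0.06 0 -8; 0.01 -0.06 0 -8; 0.01 -0.06 0 -8; 0.01 -0.06 0 -4; 0 -0.06 0 0; 0 -0.06 0 0; 0 -0.06 0 0; 0 -0.03 0 0; 0 0 0 0")

```text
time: 3.78
tool_pos: [0.4541, -0.319, 0.3519]
tcp_rot: [-2.727, -1.558, 0.001]
wrist_force: [0.7, 0.2, 0.2]
width: 1.0
grip_force: 0.0
```

```bash
cat > c.py <<'E'
from h import *
import sys
print(bot.read_state()["tool_pos"])
im,d,K,r,p=cam("wrist"); np.savez("w"+sys.argv[1],im=im,d=d,K=K,r=r,p=p); cv2.imwrite(f"pics/w{sys.argv[1]}.png",im)
print(p.round(3),r.round(2))
for t in ["jar_blue","bail"]: print([(q["score"],np.round(q["rect"])) for q in spot_in("wrist",t)[:2]])
E
python3 c.py 1
```

```text
[ 0.4541132  -0.31897105  0.3518818 ]
[ 0.491 -0.259  0.481] [[ 0.86 -0.49 -0.14]
 [-0.51 -0.83 -0.24]
 [-0.    0.28 -0.96]]
[(0.83, array([338., 184.,  42.,  46.]))]
[(0.93, array([338., 184.,  39.,  46.]))]
```

View pics/w1.png

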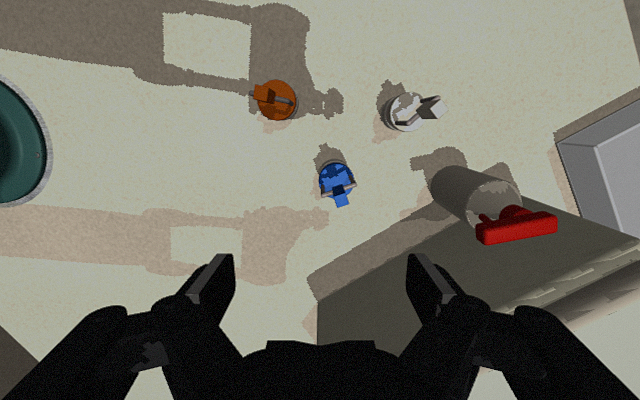

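```bash
cat > d.py <<'E'
from h import *
import sys
z=np.load(sys.argv[1]+".npz"); W=cloud(z["d"],z["K"],z["r"],z["p"])
x0,y0=.464,-.342
near=(np.hypot(W[...,0]-x0,W[...,1]-y0)<.045)&(z["d"]>0)
for a,b in [(.06,.08),(.08,.112),(.112,.13),(.13,.168),(.168,.182)]:
    Q=W[near&(W[...,2]>a)&(W[...,2]<b)]
    if len(Q)<3: print(a,b,len(Q)); continue
    c,(w,h),ang=cv2.minAreaRect(Q[:,:2].astype(np.float32)*1000)
    print(a,b,len(Q),"med",np.median(Q,0).round(4),"mid",((Q.min(0)+Q.max(0))/2).round(4),"rect",np.round(c),round(w),round(h),round(ang))
far=(W[...,2]>.03)&(W[...,2]<.5)&(z["d"]>0)&(W[...,1]<-.38)
v,u=np.nonzero(far); Q=W[far]; 
for lo in np.arange(-.9,-.38,.06):
    q=Q[(Q[:,1]>lo)&(Q[:,1]<lo+.06)]
    if len(q): print(lo.round(2),len(q),np.percentile(q,2,0).round(3),np.percentile(q,98,0).round(3))
cv2.imwrite("pics/w1c.png",cv2.resize(z["im"][145:225,290:390],(800,600)[:1]+(640,),interpolation=0)[:600])
E
python3 d.py w1
```

```text
0.06 0.08 712 med [ 0.4716 -0.3343  0.0715] mid [ 0.469  -0.3406  0.0695] rect [ 469. -340.] 48 51 76
0.08 0.112 42 med [ 0.487  -0.3426  0.0973] mid [ 0.4698 -0.3398  0.0954] rect [ 470. -339.] 2 46 78
0.112 0.13 141 med [ 0.4764 -0.341   0.1267] mid [ 0.469  -0.3409  0.1213] rect [ 469. -339.] 10 47 79
0.13 0.168 90 med [ 0.4701 -0.3346  0.1504] mid [ 0.47   -0.3349  0.1489] rect [ 470. -335.] 1 14 80
0.168 0.182 169 med [ 0.469  -0.3404  0.1744] mid [ 0.469  -0.3413  0.1724] rect [ 469. -341.] 14 14 78
-0.66 1074 [ 0.62  -0.646  0.033] [ 0.803 -0.601  0.254]
-0.6 4631 [ 0.493 -0.598  0.036] [ 0.803 -0.541  0.254]
-0.54 23532 [ 0.344 -0.537  0.035] [ 0.845 -0.481  0.25 ]
-0.48 5519 [ 0.579 -0.468  0.04 ] [ 0.65  -0.424  0.206]
```

View pics/w1c.png

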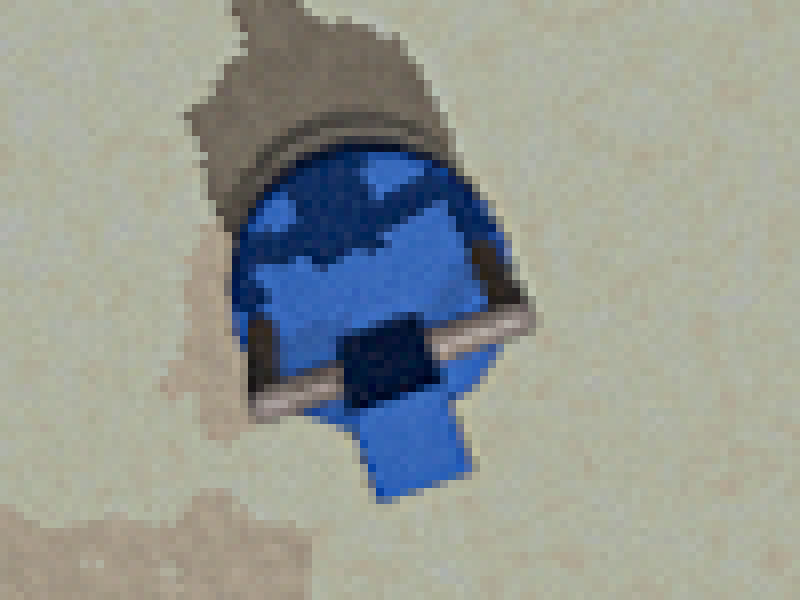

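Request:
carry_out(series="0.008 -0.011 -0.03 9.5; 0.0074 -0.0105 -0.04 9.5; 0 0 -0.05 0; 0 0 -0.04 0; 0 0 -0.025 0; 0 0 -0.0159 0; 0 0 0 0; 0 0 0 0", jaw=0.2)

```text
time: 4.92
tool_pos: [0.471, -0.3388, 0.153]
tcp_rot: [2.427, 1.99, 0.001]
wrist_force: [-0.0, -0.5, -0.2]
width: 0.599
grip_force: 0.0
```

Request:
carry_out(series="0 0 0 0; 0 0 0 0; 0 0 0 0; 0 0 0 0; 0 0 0 0; 0 0 0 0; 0 0 0 0", jaw=-1, grip_force=40)

```text
time: 5.8
tool_pos: [0.4703, -0.3389, 0.1524]
tcp_rot: [2.429, 1.99, 0.0]
wrist_force: [-1.9, 1.6, 6.6]
width: 0.158
grip_force: 40.0
```

Request:
carry_out(series="0 0 0.01 0; 0 0 0.03 0; 0 0 0.05 0; 0 0 0.06 0; 0 0 0.05 0; 0.02 0.03 0 4; 0.03 0.045 0 4; 0.03 0.045 0 4; 0.03 0.045 0 4; 0.02 0.035 0 0; 0.01 0.02 0 0; 0 0 0 0; 0 0 0 0; 0 0 0 0")

```text
time: 7.55
tool_pos: [0.6094, -0.1198, 0.3515]
tcp_rot: [2.131, 2.308, -0.001]
wrist_force: [-0.0, -0.7, -2.9]
width: 0.157
grip_force: 39.4
```

```bash
python3 c.py 2 | head -1
cat > e.py <<'E'
from h import *
import sys
for n in sys.argv[1:]:
    z=np.load(n+".npz"); W=cloud(z["d"],z["K"],z["r"],z["p"]); hsv=cv2.cvtColor(z["im"],cv2.COLOR_BGR2HSV)
    ok=(z["d"]>0)&(abs(W[...,0]-.595)<.06)
    blue=ok&(hsv[...,0]>100)&(hsv[...,0]<128)&(hsv[...,1]>100)&(W[...,2]>.18)&(W[...,2]<.235)&(abs(W[...,1]-.04)<.05)
    top=ok&(W[...,2]>.17)&(W[...,2]<.22)&(W[...,1]>-.02)&(W[...,1]<.16)&~blue
    knob=ok&(W[...,2]>.222)&(W[...,2]<.26)&(W[...,1]>.1)&(W[...,1]<.3)
    for nm,m in (("blue",blue),("beam",top),("knob",knob)):
        Q=W[m]
        if len(Q)<5: print(n,nm,len(Q)); continue
        c,(w,h),a=cv2.minAreaRect(Q[:,:2].astype(np.float32)*1000)
        print(n,nm,len(Q),*[np.percentile(Q,k,0).round(4) for k in (2,50,98)],"rect",np.round(c,1),round(w),round(h),round(a,1))
    Q=W[top]
    for y in np.arange(-.02,.16,.02):
        q=Q[(Q[:,1]>y)&(Q[:,1]<y+.02)]
        if len(q)>5: print("  y",round(y+.01,2),len(q),"x",((np.percentile(q[:,0],3)+np.percentile(q[:,0],97))/2).round(4),"z",np.percentile(q[:,2],[10,50,90]).round(4))
E
python3 e.py scene side w2
```

```text
[ 0.60943778 -0.11979488  0.35146385]
scene blue 6 [0.596  0.0227 0.2115] [0.6017 0.0271 0.2149] [0.6075 0.0473 0.2168] rect [600.2  34.3] 12 24 12.7
scene beam 377 [0.5814 0.013  0.1837] [0.6025 0.0883 0.1982] [0.6115 0.1581 0.2164] rect [607.7  85.8] 43 152 7.7
scene knob 65 [0.5816 0.2058 0.2234] [0.592  0.2154 0.2352] [0.5963 0.2212 0.2403] rect [588.6 213.5] 16 16 1.8
  y 0.01 15 x 0.6076 z [0.1961 0.2029 0.2084]
  y 0.03 54 x 0.6054 z [0.1948 0.2086 0.2165]
  y 0.05 52 x 0.6027 z [0.1934 0.2041 0.214 ]
  y 0.07 45 x 0.6016 z [0.1911 0.2015 0.2043]
  y 0.09 50 x 0.5994 z [0.1877 0.1991 0.2016]
  y 0.11 51 x 0.5978 z [0.1854 0.1961 0.2001]
  y 0.13 48 x 0.5962 z [0.1853 0.1957 0.1981]
  y 0.15 62 x 0.5957 z [0.1903 0.1952 0.2005]
side blue 24 [0.5938 0.0229 0.2062] [0.6007 0.0393 0.2117] [0.6091 0.0433 0.2169] rect [601.2  33.1] 21 16 89.2
side beam 311 [0.5756 0.0086 0.1773] [0.5936 0.0895 0.1949] [0.6087 0.1588 0.2109] rect [591.3  83.5] 153 44 87.4
side knob 37 [0.577  0.2033 0.2227] [0.5836 0.2076 0.2321] [0.5928 0.219  0.2387] rect [584.8 210.4] 17 16 49.7
  y 0.01 33 x 0.6025 z [0.1931 0.2016 0.2068]
  y 0.03 38 x 0.6018 z [0.1914 0.2047 0.2097]
  y 0.05 33 x 0.596 z [0.1916 0.1978 0.2091]
  y 0.07 39 x 0.5967 z [0.1887 0.1976 0.2026]
  y 0.09 31 x 0.5952 z [0.1859 0.1948 0.1996]
  y 0.11 36 x 0.5925 z [0.1848 0.1931 0.1987]
  y 0.13 29 x 0.5914 z [0.1824 0.1925 0.1957]
  y 0.15 72 x 0.5939 z [0.1778 0.1903 0.1967]
w2 blue 443 [0.5951 0.0232 0.207 ] [0.6034 0.0377 0.2125] [0.612  0.0431 0.2189] rect [603.9  33.2] 17 21 4.9
w2 beam 493 [0.5993 0.0087 0.1969] [0.6056 0.0193 0.2076] [0.6128 0.0391 0.2135] rect [605.   25.6] 17 35 6.6
w2 knob 0
  y 0.01 261 x 0.6059 z [0.1994 0.208  0.2091]
  y 0.03 224 x 0.6058 z [0.206  0.2073 0.2088]
  y 0.05 8 x 0.6114 z [0.2106 0.2118 0.2131]
```

View pics/w2.png

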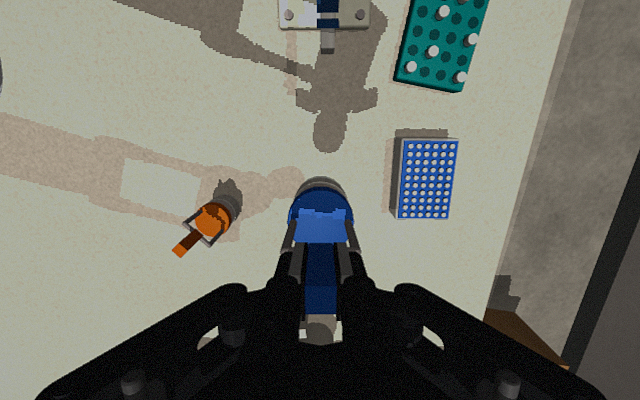

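Run:
```python
from h import *
z=np.load("w2.npz"); W=cloud(z["d"],z["K"],z["r"],z["p"])
near=(np.hypot(W[...,0]-.609,W[...,1]+.12)<.05)&(z["d"]>0)
for a,b in [(.262,.28),(.285,.315),(.315,.333)]:
    Q=W[near&(W[...,2]>a)&(W[...,2]<b)]; 
    if len(Q)>5: print(a,len(Q),Q.min(0).round(4),Q.max(0).round(4),np.median(Q,0).round(4),[np.round(t,1) for t in cv2.minAreaRect(Q[:,:2].astype(np.float32)*1000)])
```

```text
0.262 2881 [ 0.585  -0.1437  0.262 ] [ 0.6358 -0.098   0.28  ] [ 0.6102 -0.119   0.2706] [array([ 610.2, -120.7]), array([50.9, 45.1]), np.float64(3.5)]
0.285 292 [ 0.5869 -0.1255  0.2851] [ 0.6342 -0.1185  0.315 ] [ 0.5928 -0.1219  0.3016] [array([ 610.5, -122.1]), array([47.5,  4.1]), np.float64(4.5)]
0.315 326 [ 0.5868 -0.1262  0.315 ] [ 0.6344 -0.1154  0.3329] [ 0.6098 -0.1194  0.3254] [array([ 610.3, -120. ]), array([47.8,  8.5]), np.float64(4.8)]
```

Request:
carry_out(series="0 0 -0.03 0; 0 0 -0.04 0; 0 0 -0.02 0; 0 0 -0.0065 0; 0 0 0 0; 0 0 0 0")

```text
time: 8.45
tool_pos: [0.6111, -0.1188, 0.2569]
tcp_rot: [2.127, 2.308, 0.002]
wrist_force: [-0.4, 0.5, -1.6]
width: 0.156
grip_force: 39.4
```

Request:
carry_out(series="-0.002 0.03 0 0; -0.002 0.04 0 0; -0.002 0.035 0 0; -0.001 0.025 0 0; -0.001 0.015 0 0; 0 0.009 0 0; 0 0 0 0; 0 0 0 0; 0 0 0 0")

```text
time: 9.57
tool_pos: [0.6021, 0.0347, 0.2549]
tcp_rot: [2.13, 2.309, -0.0]
wrist_force: [0.3, -0.1, -2.8]
width: 0.156
grip_force: 39.4
```

```bash
cat > f.py <<'E'
from h import *
import sys
k=sys.argv[1]; print(bot.read_state()["tool_pos"])
S=[]
for n in ["scene","side"]:
    im,d,K,r,p=cam(n); np.savez(n+k,im=im,d=d,K=K,r=r,p=p)
    u,v,w=K@(r.T@(np.array([.6035,.033,.20])-p)); u,v=int(u/w),int(v/w); S.append(cv2.resize(im[v-40:v+40,u-27:u+27],(400,592),interpolation=3))
cv2.imwrite(f"pics/n{k}.png",np.hstack(S))
E
python3 f.py 1; python3 c.py 3; python3 e.py w3
```

```text
[0.60205045 0.03473192 0.25488162]
[0.6019909  0.03489086 0.25484281]
[0.597 0.105 0.384] [[ 1.    0.08  0.02]
 [ 0.08 -0.96 -0.28]
 [ 0.    0.28 -0.96]]
[(0.82, array([321., 247.,  88., 133.]))]
[(0.55, array([320., 248.,  80., 133.])), (0.38, array([340., 124.,  63., 242.]))]
w3 blue 626 [0.5896 0.0296 0.1994] [0.6031 0.039  0.2135] [0.6121 0.0482 0.234 ] rect [605.5  38.7] 42 19 2.9
w3 beam 6755 [0.5797 0.0195 0.1728] [0.5976 0.0899 0.1969] [0.6241 0.1592 0.2082] rect [602.   87.3] 51 146 1.2
w3 knob 0
  y 0.01 158 x 0.6044 z [0.1737 0.1744 0.1751]
  y 0.03 1314 x 0.603 z [0.1734 0.1747 0.2082]
  y 0.05 1010 x 0.6032 z [0.1728 0.1744 0.2053]
  y 0.07 589 x 0.6005 z [0.2016 0.2029 0.204 ]
  y 0.09 628 x 0.5989 z [0.1998 0.2009 0.202 ]
  y 0.11 652 x 0.5973 z [0.1977 0.1988 0.2   ]
  y 0.13 712 x 0.5954 z [0.1956 0.1968 0.198 ]
  y 0.15 1692 x 0.5973 z [0.1859 0.1948 0.2006]
```

View pics/n1.png

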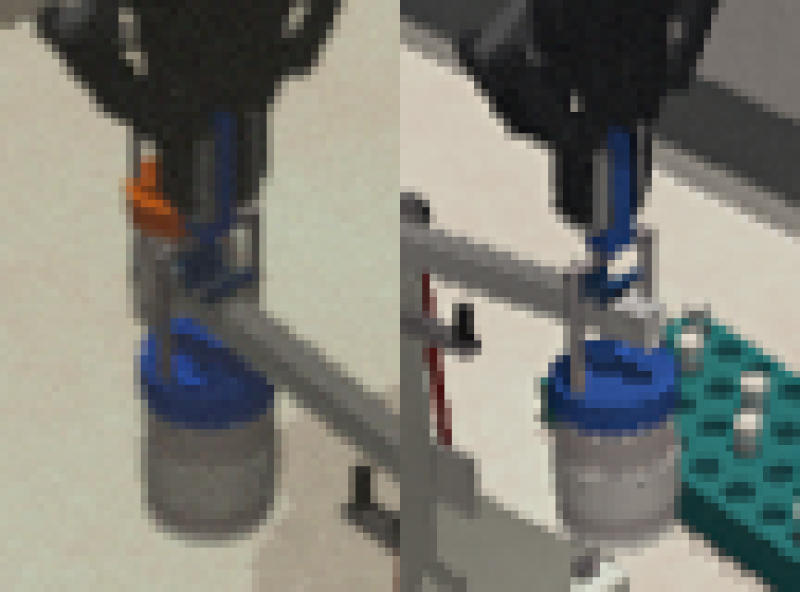

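Request:
carry_out(series="0 0 -0.005 0; 0 0 -0.004 0; 0 0 -0.003 0; 0 0 -0.003 0; 0 0 -0.003 0; 0 0 -0.003 0; 0 0 -0.003 0; 0 0 -0.003 0; 0 0 -0.003 0; 0 0 0 0; 0 0 0 0; 0 0 0 0")

```text
time: 11.32
tool_pos: [0.6019, 0.0356, 0.2251]
tcp_rot: [-2.129, -2.31, -0.0]
wrist_force: [-0.0, 1.9, -1.9]
width: 0.159
grip_force: 39.5
```

```bash
cat > g.py <<'E'
from h import *
import sys
s=bot.read_state(); print(s["tool_pos"],s["wrist_force"],s["time"])
im,d,K,r,p=cam("wrist"); W=cloud(d,K,r,p); cv2.imwrite("pics/wl.png",im); np.savez("wl",im=im,d=d,K=K,r=r,p=p)
m=(d>0)&(abs(W[...,0]-(.6005-.087*(W[...,1]-.07)))<.005)&(W[...,2]>.165)&(W[...,2]<.215)&(W[...,1]>.065)&(W[...,1]<.145)
Q=W[m]; f=np.polyfit(Q[:,1],Q[:,2],1); print(len(Q),"tilt",-f[0],"z top@notch",np.polyval(f,.033),"@pivot",np.polyval(f,.163))
E
python3 g.py
```

```text
[0.6019229  0.03561411 0.22505453] [-0.01558842  1.85048581 -1.89266226] 11.325
2930 tilt -0.016659110757511652 z top@notch 0.1914187039444255 @pivot 0.19358438834290204
```

Request:
carry_out(series="0 0 -0.002 0; 0 0 -0.002 0; 0 0 -0.002 0; 0 0 -0.002 0; 0 0 -0.001 0; 0 0 0 0; 0 0 0 0; 0 0 0 0")

```text
time: 12.38
tool_pos: [0.602, 0.0355, 0.216]
tcp_rot: [2.129, 2.31, 0.0]
wrist_force: [0.2, -0.0, -1.1]
width: 0.156
grip_force: 39.6
```

```bash
python3 g.py
```

```text
[0.60203185 0.03549185 0.21603139] [ 0.24062973 -0.04649775 -1.06349147] 12.375
3143 tilt -0.07775834926321677 z top@notch 0.18342766270843858 @pivot 0.19353624811265674
```

Request:
carry_out(series="0 0 -0.001 0; 0 0 -0.001 0; 0 0 -0.001 0; 0 0 0 0; 0 0 0 0; 0 0 0 0")

```text
time: 13.18
tool_pos: [0.6021, 0.0354, 0.213]
tcp_rot: [2.129, 2.31, 0.0]
wrist_force: [0.4, 0.2, -0.9]
width: 0.158
grip_force: 39.8
```

```bash
python3 g.py
```

```text
[0.60205757 0.03543861 0.21299994] [ 0.40732103  0.15678126 -0.90096173] 13.175
3226 tilt -0.10054440326566122 z top@notch 0.18059374847944992 @pivot 0.1936645209039859
```

Request:
carry_out(series="0 0 -0.0005 0; 0 0 0 0; 0 0 0 0")

```text
time: 13.6
tool_pos: [0.6021, 0.0355, 0.2128]
tcp_rot: [2.129, 2.31, 0.0]
wrist_force: [-0.7, -0.9, 1.3]
width: 0.154
grip_force: 39.9
```

Request:
carry_out(series="0 0 0 0; 0 0 0 0; 0 0 0 0; 0 0 0 0; 0 0 0 0", jaw=-0.4)

```text
time: 14.22
tool_pos: [0.602, 0.0355, 0.2124]
tcp_rot: [-2.129, -2.31, 0.0]
wrist_force: [0.2, -1.5, -0.4]
width: 0.302
grip_force: 0.0
```

```bash
python3 g.py;python3 f.py 2
```

```text
[0.60197402 0.0354922  0.21241845] [ 0.22562942 -1.47132814 -0.42213355] 14.225
3256 tilt -0.10083081409391575 z top@notch 0.18056111576313383 @pivot 0.19366912159534289
[0.60200265 0.03551178 0.21243995]
```

View pics/n2.png

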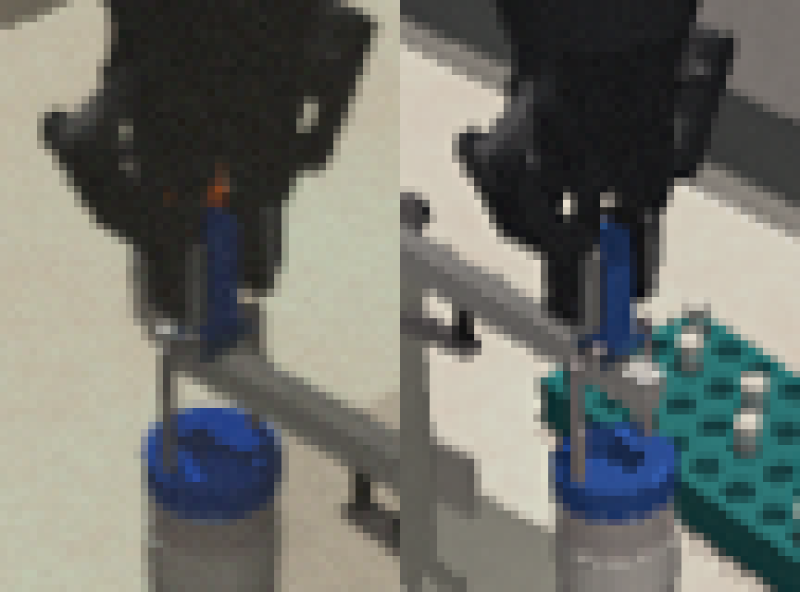

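Request:
carry_out(series="0 0 0.003 0; 0 0 0.008 0; 0 0 0.02 0; 0 0 0.03 0; 0 0 0.04 0; 0 0 0 0; 0 0 0 0")

```text
time: 15.25
tool_pos: [0.6021, 0.0355, 0.3144]
tcp_rot: [2.128, 2.309, 0.002]
wrist_force: [0.3, -0.3, 0.1]
width: 0.297
grip_force: 0.0
```

```bash
cat > k.py <<'E'
from h import *
import sys
A=np.array([-.087,.996]); P0=np.array([.592,.163])
def an(n):
    im,d,K,r,p=cam(n); W=cloud(d,K,r,p); np.savez("l"+n,im=im,d=d,K=K,r=r,p=p); cv2.imwrite(f"pics/l{n}.png",im)
    a=(W[...,:2]-P0)@A; x=(W[...,:2]-P0)@np.array([.996,.087]); z=W[...,2]; ok=(d>0)&(abs(x)<.03)
    m=ok&(z>.214)&(z<.262)&(a>.015)&(a<.19); 
    if m.sum()>8: print(n,"knob",m.sum(),"a",np.percentile(a[m],[3,50,97]).round(4),"x",np.percentile(x[m],[3,97]).round(4),"z",np.percentile(z[m],[2,98]).round(4))
    top=[]
    for c in np.arange(-.15,.18,.005):
        q=z[ok&(abs(x)<.004)&(abs(a-c)<.0025)&(z>.165)&(z<.215)]
        if len(q)>3: top.append((c,np.median(q)))
    t=np.array(top)
    for it in range(4):
        f=np.polyfit(t[:,0],t[:,1],1); e=abs(t[:,1]-np.polyval(f,t[:,0])); t=t[e<max(.002,np.median(e)*2)]
    print(n,"beam n",len(t),"range",t[:,0].min().round(3),t[:,0].max().round(3),"tilt",f[0].round(4),"z0",f[1].round(4))
    q=ok&(abs(a)<.025); print("  pivot zone z max",np.percentile(z[q],[50,98])) if q.sum()>5 else 0
if __name__=="__main__":
    s=bot.read_state(); print(s["tool_pos"],s["time"])
    for n in sys.argv[1:]: an(n)
E
python3 k.py scene side wrist
```

```text
[0.60213841 0.03550199 0.31438416] 15.25
scene knob 117 a [0.0339 0.0448 0.0493] x [-0.006   0.0084] z [0.2153 0.2491]
scene beam n 31 range -0.1 0.17 tilt 0.0983 z0 0.1938
  pivot zone z max [0.10475066 0.20060751]
side knob 62 a [0.0301 0.0363 0.0462] x [-0.0094  0.0032] z [0.2151 0.2479]
side beam n 8 range -0.15 0.165 tilt 0.0976 z0 0.1915
  pivot zone z max [0.10387996 0.19888651]
wrist beam n 28 range -0.11 0.025 tilt 0.1009 z0 0.1936
  pivot zone z max [0.19173948 0.20134234]
```

Request:
carry_out(series="-0.002 0.025 0 0; -0.003 0.04 0 0; -0.003 0.04 0 0; -0.0028 0.0305 0 0; 0 0 -0.02 0; 0 0 -0.03 0; 0 0 -0.025 0; 0 0 -0.0094 0; 0 0 0 0; 0 0 0 0", jaw=-1)

```text
time: 16.65
tool_pos: [0.5919, 0.1708, 0.2301]
tcp_rot: [2.129, 2.309, 0.002]
wrist_force: [0.2, 0.5, 0.5]
width: -0.003
grip_force: 0.0
```

Request:
carry_out(series="-0.0002 0.003 0 0; -0.0002 0.003 0 0; -0.0003 0.003 0 0; -0.0002 0.003 0 0; -0.0003 0.003 0 0; -0.0002 0.003 0 0; -0.0003 0.003 0 0; -0.0002 0.003 0 0; 0 0 0 0")

```text
time: 17.77
tool_pos: [0.5892, 0.1953, 0.229]
tcp_rot: [-2.129, -2.31, 0.0]
wrist_force: [-0.7, -1.5, 0.3]
width: -0.0
grip_force: 0.7
```

```bash
python3 k.py scene wrist
```

```text
[0.58921034 0.19526798 0.22903383] 17.775
scene knob 232 a [0.0264 0.0434 0.0579] x [-0.0081  0.0144] z [0.2155 0.2612]
scene beam n 30 range -0.115 0.17 tilt 0.0812 z0 0.1935
  pivot zone z max [0.14737005 0.60572016]
wrist knob 3879 a [0.0275 0.0441 0.0588] x [-0.0126  0.0147] z [0.2183 0.2617]
wrist beam n 23 range -0.05 0.155 tilt 0.0816 z0 0.1937
  pivot zone z max [0.25342088 0.27831047]
```

Request:
carry_out(series="-0.0003 0.003 0 0; -0.0002 0.003 0 0; -0.0003 0.003 0 0; -0.0002 0.003 0 0; -0.0003 0.003 0 0; -0.0002 0.003 0 0; -0.0003 0.003 0 0; -0.0002 0.003 0 0; -0.0003 0.003 0 0; -0.0002 0.003 0 0; -0.0003 0.003 0 0; 0.0005 -0.006 0 0; 0.0005 -0.006 0 0; 0 0 0 0; 0 0 0 0; 0 0 0 0; 0 0 0 0; 0 0 0 0; 0 0 0 0")

```text
time: 20.25
tool_pos: [0.5875, 0.2161, 0.229]
tcp_rot: [-2.129, -2.31, 0.0]
wrist_force: [0.2, 0.2, -0.9]
width: 0.002
grip_force: 0.0
```

```bash
python3 k.py scene wrist
```

```text
[0.58746578 0.21606795 0.2290222 ] 20.25
scene knob 308 a [0.0486 0.0741 0.0977] x [-0.0095  0.0141] z [0.2143 0.2605]
scene beam n 30 range -0.105 0.17 tilt 0.0991 z0 0.1938
  pivot zone z max [0.12443834 0.6059126 ]
wrist knob 5310 a [0.0503 0.0742 0.0981] x [-0.0123  0.0142] z [0.2141 0.2616]
wrist beam n 20 range -0.025 0.175 tilt 0.1008 z0 0.1936
  pivot zone z max [0.11325217 0.19344196]
```

Request:
carry_out(series="-0.0005 0.005 0 0; -0.0003 0.004 0 0; -0.0002 0.003 0 0; -0.0003 0.003 0 0; -0.0002 0.003 0 0; -0.0003 0.003 0 0; -0.0002 0.003 0 0; 0.0005 -0.005 0 0; 0.0005 -0.006 0 0; 0 0 0 0; 0 0 0 0; 0 0 0 0; 0 0 0 0; 0 0 0 0; 0 0 0 0; 0 0 0 0")

```text
time: 22.35
tool_pos: [0.5865, 0.229, 0.229]
tcp_rot: [-2.129, -2.31, 0.0]
wrist_force: [0.2, 0.5, -0.3]
width: 0.001
grip_force: 0.0
```

```bash
python3 k.py scene wrist
```

```text
[0.58648284 0.22902997 0.22902501] 22.35
scene knob 284 a [0.0598 0.0765 0.1032] x [-0.0094  0.0146] z [0.2162 0.2607]
scene beam n 36 range -0.115 0.17 tilt 0.0519 z0 0.1938
  pivot zone z max [0.11460049 0.60618792]
wrist knob 4584 a [0.0623 0.0771 0.1035] x [-0.0123  0.0144] z [0.2198 0.2617]
wrist beam n 17 range -0.01 0.175 tilt 0.0545 z0 0.1936
  pivot zone z max [0.07636147 0.19452039]
```

Request:
carry_out(series="-0.0004 0.005 0 0; -0.0003 0.004 0 0; -0.0002 0.002 0 0; -0.0002 0.002 0 0; -0.0002 0.002 0 0; -0.0002 0.002 0 0; -0.0002 0.0025 0 0; 0 0 0 0; 0.0004 -0.005 0 0; 0.0005 -0.006 0 0; 0 0 0 0; 0 0 0 0; 0 0 0 0; 0 0 0 0; 0 0 0 0; 0 0 0 0; 0 0 0 0; 0 0 0 0")

```text
time: 24.7
tool_pos: [0.5857, 0.2375, 0.2291]
tcp_rot: [2.129, 2.31, -0.0]
wrist_force: [-0.4, 0.2, 0.6]
width: -0.002
grip_force: 0.0
```

```bash
python3 k.py scene wrist
```

```text
[0.58567793 0.237511   0.22905892] 24.7
scene knob 266 a [0.0697 0.0851 0.1125] x [-0.0087  0.0143] z [0.2156 0.261 ]
scene beam n 29 range -0.105 0.17 tilt 0.0071 z0 0.1937
  pivot zone z max [0.11068503 0.20121922]
wrist knob 4331 a [0.0705 0.0853 0.1124] x [-0.0124  0.0145] z [0.2192 0.2617]
wrist beam n 17 range 0.0 0.175 tilt 0.0083 z0 0.1936
  pivot zone z max [0.01743104 0.19451496]
```

Request:
carry_out(series="0.001 -0.012 0 0; 0 0 0.02 0; 0 0 0.04 0; 0 0 0.05 0; -0.04 0 0.03 0; -0.05 0 0 0; -0.05 0 0 0; 0 0 0 0; 0 0 0 0; 0 0 0 0; 0 0 0 0; 0 0 0 0; 0 0 0 0; 0 0 0 0; 0 0 0 0")

```text
time: 26.68
tool_pos: [0.4467, 0.2255, 0.369]
tcp_rot: [-2.129, -2.31, 0.0]
wrist_force: [-0.2, 0.7, -1.0]
width: -0.001
grip_force: 0.0
```

```bash
python3 k.py scene side
python3 - <<'E'
import cv2;a=cv2.imread("pics/lscene.png");cv2.imwrite("pics/fin.png",cv2.resize(a[170:320,280:420],(560,600),interpolation=3))
E
```

```text
[0.44668406 0.2255055  0.36901662] 26.675
scene knob 113 a [0.0989 0.1089 0.1122] x [-0.0056  0.0083] z [0.2149 0.2459]
scene beam n 35 range -0.11 0.17 tilt 0.0084 z0 0.1935
  pivot zone z max [0.10886669 0.20002313]
side knob 56 a [0.0963 0.1004 0.1103] x [-0.0102  0.0046] z [0.2153 0.2435]
side beam n 8 range -0.145 0.085 tilt 0.0031 z0 0.1916
  pivot zone z max [0.10186443 0.19769777]
```

View pics/fin.png

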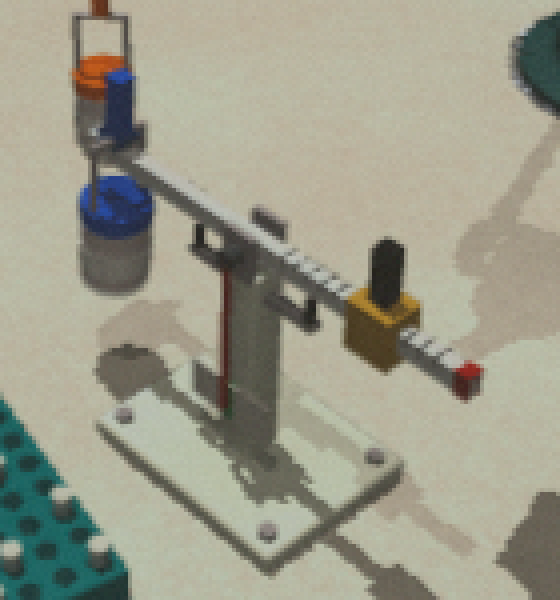

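The jar hangs upright in the notch (115,150). The beam is level, tilt about 0.006 rad, with the needle on the green (225,405), and the hand is clear.

```bash
python3 -c "
from workcell import bot
print(bot.finish_job())"
```

```text
the job is handed in; nothing more can be done
None
```

The blue-capped jar hangs in the notch and the beam floats level, tilted about 0.008 rad (0.025 allowed); the hand is clear and the job is handed in, but no verdict came back.

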